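Nest the camp pans with their handles fanned

TASK

Pack the three camp pans into one nest: leave the largest pan standing where it is, seat the middle pan in it, then seat the smallest pan in the middle one, each lowered in (not dropped) until it stands flat on the floor of the pan below. Fan the handles like a hand of cards, each about an eighth of a turn further round than the handle below it and both turned the same way round (either way will do), and leave the other things on the bench where they are.

Things in the scene. Friction and masses are not known exactly. Their poses are not given: they have to be found in the camera images.
- pan_large: largest open aluminium camp pan with a straight wooden handle, about 280 g. Rim diameter 150, tapering to 140 at the underside, 58 high, wall 3, floor 4. Origin: centre of the underside; z up; handle level along +x from x=75 to 175, flat-sided, 12 wide, 50 to 64 above the underside; can be held by it alone (all mm)
- pan_large_tip (a point): far end of the largest pan's handle, on its centre line (175 from the pan's axis, 57 above its underside) (all mm)
- pan_medium: middle open aluminium camp pan with a straight wooden handle, about 170 g. Rim diameter 126, tapering to 116 at the underside, 62 high, wall 3, floor 4. Origin: centre of the underside; z up; handle level along +x from x=63 to 165, flat-sided, 12 wide, 57 to 71 above the underside; can be held by it alone (all mm)
- pan_medium_tip (a point): far end of the middle pan's handle, on its centre line (165 from the pan's axis, 64 above its underside). Nested in the largest pan this pan's underside is 4 above that pan's underside, with about 9 play all round; its handle then passes 3 over that pan's rim but is 3 too low to lie over that pan's handle (all mm)
- pan_small: smallest open aluminium camp pan with a straight wooden handle, about 120 g. Rim diameter 102, tapering to 92 at the underside, 68 high, wall 3, floor 4. Origin: centre of the underside; z up; handle level along +x from x=51 to 155, flat-sided, 12 wide, 64 to 78 above the underside; can be held by it alone (all mm)
- pan_small_tip (a point): far end of the smallest pan's handle, on its centre line (155 from the pan's axis, 71 above its underside). Nested in the middle pan this pan's underside is 4 above that pan's underside, with about 9 play all round; its handle then passes 3 over that pan's rim but is 3 too low to lie over that pan's handle (all mm)
- tent_peg: aluminium tent peg lying on the bench, 174 long, 22 wide at its head, 12 high; a bystander among the pans; origin under its middle (all mm)
- wax_tin: flat round steel tin, 51 diameter, 22 high; a bystander among the pans; origin under its centre (all mm)
- cup: blue ceramic mug, 80 diameter, 85 high, beyond the pans; a bystander; origin under its centre. Beyond it at the back stands a fixed steel toolbox 171 high; a fixed yellow boot scraper 22 high lies close to the robot (all mm)
- door_stop: spool-shaped wooden door stop, 90 diameter, 90 high, standing on a low turntable on the right; a bystander; origin under its centre (all mm)
- gas_cartridge: grey camp gas cartridge, 108 diameter, 94 high, on the left; a bystander; origin under its centre (all mm)
Mind the look-alikes: they are no part of the job. What is shaped like the pan_small but red is not meant.

How it is judged:
By the outcome, as a careful person would: the job done as asked, in the order asked, and still so for the second after the job is handed in, with the robot touching nothing.
It also fails if it takes over 61 s, if anything falls off the work surface, if the arm or the gripper's body presses on something with over 40 N, if the wrist force passes 120 N, or if a joint passes its speed limit or range.

ROBOT

A 6-joint arm with a two-finger parallel gripper is mounted at the origin on the work surface. World frame = base frame: x ahead of the robot, y to its left, z up, the work surface at z = 0. Lengths are in mm, angles in rad, forces in N, time in s.
With the tool pointing down it reaches from about 400 to 925 mm from the base axis. Payload 12.5 kg.
Tool frame: the origin (TCP) lies midway between the tips of the shut fingers; the grasp point (between the pads) lies 19 mm behind it; z points along the fingers, y is the line along which they close (so a half turn about z gives the same grasp; the last joint's range is limited). The gripper opens to 95 mm and grips with 3 to 60 N. Pads are 20 mm wide; open, the fingers measure 119 mm over their backs; the gripper's body (75 mm by 180 mm) begins 59 mm behind the grasp point.
Start: joints at [0.995, 0.491, 1.559, -0, 1.092, -0.106], TCP at [282.93, 557.313, 214.661] pointing down, gripper open.
Joint ranges: [-3.1, 3.1], [-0.84, 2.19], [0.05, 2.79], [-1.13, 4.28], [0.06, 2.93], [-2.69, 2.69]. Speed limits (rad/s): [2.22, 2.22, 2.79, 3.14, 3.14, 3.14].

INTERFACE

Orientations are given as a rotation vector (axis times angle).
In Python, from rig import ctrl gives the robot as it stands.
- The arm moves only by the tool move_arm, never from a script. Its argument "increments" is a list of rows, each an object of numbers: "dx", "dy", "dz": the shift along the tool's x, y, z in m; "twist": the turn about the tool's z in rad; "claw": the opening, from 0 (shut) to 1 (fully open). In form: [{"dx": .., "dy": .., "dz": .., "twist": .., "claw": ..}, ...]. A call has 1 to 12 rows; each row shifts and turns the commanded pose from where the row before left it, along the tool's axes as they then stand; what a row does not reach is not made up. A row lasts 1/8 s, in which the tool goes at most 62.5 mm and 10.7 degrees, less where a joint would pass 70% of its speed; a pose out of reach is approached as far as the arm can. A call with a gripper value outside its range is refused whole. The fingers move at their own pace and stop on an object; the grip force is fixed at half the most. Time passes only in rows, so rows that do not move let the fingers close. It gives the time, the measured TCP pose, the force, the opening and the grip force at its end, in the units of the state.
- ctrl.state(): the state, without advancing time (a new reading comes with each control period).
- ctrl.camera(name): name is "side" or "top"; returns (picture, depth): 420x560x3 uint8, red, green, blue; 420x560 float32, mm along the optical axis (not along the pixel's ray), 0 where there is no reading.
- ctrl.camera_info(name): a dict with "fx", "fy", "cx", "cy" (pixels), "k1" (the pictures are not rectified: a ray, as slopes to the right and down, at radius r is drawn at 1 + k1 r^2 times it, then the intrinsics apply), "rvec" (rotation vector, rad) and "tvec" (3), from world to camera coordinates, as OpenCV has them. Camera axes: x right, y down, z forward; pixel columns grow to the right and rows downward; lengths in mm; the calibration is good to about 2 mm. A picture is of the moment at which its call begins. camera_info takes no time and is no camera call.
- ctrl.close_job(): hands the job in; it is judged then, once.
The state is a dict: "t": time; "joint_pos": joint angles; "dq": joint speeds; "joint_torque": joint torques, N m; "position": TCP position; "eef_rot": TCP orientation; "ft_force": force on the tool from outside, world axes, zero at the start; "moment": the same for the moment, N m; "width": finger opening in mm; "gripper_force": force on a finger pad.
Only numpy, scipy, OpenCV 4.12 (cv2) and the standard library are available. Lean on these libraries where they do the work, as an engineer would, in place of code of your own. Each camera call takes 0.05 s, during which the arm holds its last target. There are 200 camera calls.

## Working session

There is one attempt and no reset: what is moved stays moved. The work goes in short steps, Python scripts to look and compute and a tool call to move; the robot and the scene stay as the last step left them, time stands still between calls to the robot, and variables do not carry over. Pictures are saved under pics/ and viewed, at most 10 in all, crops included, and the job is handed in when it is done.

Besides the shell and the picture viewer there is one more tool, called as name([rows], argument=value, ...), one row to a line, values as JSON. move_arm: Moves the arm, as the interface text tells. Its arguments: {"type":"object","properties":{"increments":{"type":"array","items":{"type":"object","properties":{"dx":{"type":"number"},"dy":{"type":"number"},"dz":{"type":"number"},"twist":{"type":"number"},"claw":{"type":"number"}}}}},"required":["increments"]}

```bash
ls; mkdir -p pics; cat > h.py <<'E'
import numpy as np, cv2
from rig import ctrl
def cam(name):
    i=ctrl.camera_info(name); R=cv2.Rodrigues(np.array(i['rvec'],float))[0]; return i,R,np.array(i['tvec'],float)
def K(i): return np.array([[i['fx'],0,i['cx']],[0,i['fy'],i['cy']],[0,0,1.]])
def slopes(i,uv):
    uv=np.atleast_2d(np.array(uv,float)); d=(uv-[i['cx'],i['cy']])/[i['fx'],i['fy']]; s=d.copy()
    for _ in range(20): s=d/(1+i['k1']*(s**2).sum(1,keepdims=True))
    return s
def onplane(name,uv,z):
    i,R,t=cam(name); s=slopes(i,uv); d=np.c_[s,np.ones(len(s))]@R; c=-R.T@t
    return c+d*((z-c[2])/d[:,2])[:,None]
def cloud(name,dep):
    i,R,t=cam(name); v,u=np.mgrid[0:dep.shape[0],0:dep.shape[1]]
    s=slopes(i,np.c_[u.ravel(),v.ravel()]); p=np.c_[s,np.ones(len(s))]*dep.ravel()[:,None]
    return ((p-t)@R).reshape(dep.shape+(3,))
def shot(name,fn=None):
    im,d=ctrl.camera(name); 
    if fn: cv2.imwrite('pics/'+fn,im[...,::-1])
    return im,d
E
python3 - <<'E'
from h import *
for n in('top','side'):
    im,d=shot(n,n+'0.png'); np.savez(n+'0.npz',im=im,d=d); i,R,t=cam(n); print(n,-R.T@t,i)
print(ctrl.state())
E
```

```text
pics
top [ 228.32936261   -9.7112194  1802.15916309] {'fx': 476.93100761868243, 'fy': 476.93100761868243, 'cx': 285.61953993420474, 'cy': 212.74073154914961, 'k1': -0.16002678609517573, 'rvec': array([ 2.1183225 , -2.15595152,  0.15717893]), 'tvec': array([  10.90357418,  503.40338964, 1745.41467683])}
side [  49.42081551 -636.66580819 1052.33221668] {'fx': 404.19170306261896, 'fy': 404.19170306261896, 'cx': 277.7168122934937, 'cy': 208.62964474728824, 'k1': -0.05003439295313422, 'rvec': array([ 2.37325664, -0.76790324,  0.24697591]), 'tvec': array([-396.70919382,  266.63207579, 1134.33593538])}
{'t': 0.1, 'joint_pos': array([ 9.95411035e-01,  4.91501268e-01,  1.55941465e+00,  3.12676079e-06,
        1.09167482e+00, -1.05573590e-01]), 'dq': array([-0.00137816, -0.00056602, -0.0014509 ,  0.00027841,  0.00068148,
       -0.00058286]), 'joint_torque': array([ 2.59138302e-03, -6.13628626e+01, -2.58605057e+01,  6.93897181e-02,
        4.69382980e-02, -8.87716124e-05]), 'position': array([282.79248442, 557.11523321, 214.10994112]), 'eef_rot': array([-7.31134100e-01, -3.05498522e+00,  1.47616479e-03]), 'ft_force': array([-1.24873431,  0.14206959, -1.09452505]), 'moment': array([ 0.04245424, -0.02235005, -0.00491223]), 'gripper_force': 0.0, 'width': 95.3448964898719}
```

View pics/top0.png

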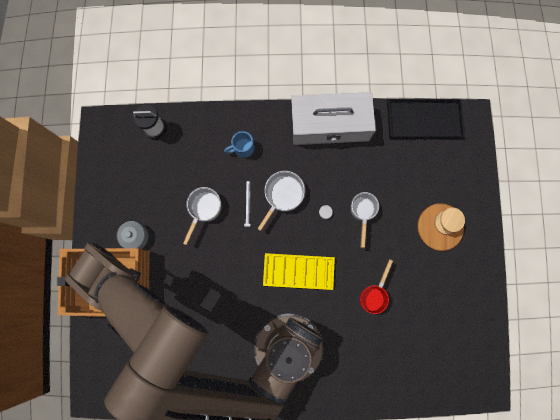

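View pics/side0.png

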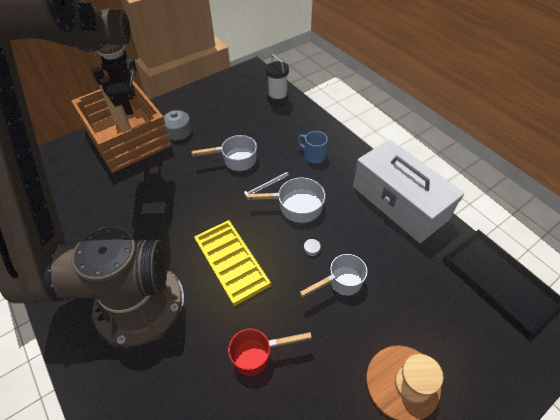

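The top view shows the large pan at (284,192), the medium at (204,206) and the small at (365,208). Their handles run down to about (263,228), (187,242) and (364,245). The red look-alike is at (375,299), the peg at (248,204) and the tin at (326,212). The side view shows the same pans at (302,200), (239,153) and (348,274).

```bash
cat >> h.py <<'E'
def wood(im,lo=(8,70,90),hi=(22,255,255)):
    return cv2.inRange(cv2.cvtColor(im,cv2.COLOR_RGB2HSV),lo,hi)
def comps(m,amin=40):
    n,l,s,c=cv2.connectedComponentsWithStats(m); return [(l==k,s[k],c[k]) for k in range(1,n) if s[k][4]>=amin]
def axis(uv):  # centre, dir, ends of long blob
    c=uv.mean(0); d=np.linalg.svd(uv-c,full_matrices=False)[2][0]; p=(uv-c)@d
    return c,d,c+d*(p.min()-.5),c+d*(p.max()+.5)
def tri(ut,us):
    A=[];B=[]
    for n,uv in(('top',ut),('side',us)):
        i,R,t=cam(n); s=slopes(i,uv)[0]; d=R.T@np.r_[s,1]; d/=np.linalg.norm(d); P=np.eye(3)-np.outer(d,d); A.append(P);B.append(P@(-R.T@t))
    x=np.linalg.lstsq(np.vstack(A),np.hstack(B),rcond=None); return x[0],float(np.sqrt(x[1].sum())) if len(x[1]) else None
E
python3 - <<'E'
from h import *
for n in('top','side'):
    z=np.load(n+'0.npz'); im,d=z['im'],z['d']; C=cloud(n,d)
    for m,s,c in comps(wood(im),25):
        if s[4]>400: continue
        v,u=np.nonzero(m); _,_,a,b=axis(np.c_[u,v].astype(float)); p=np.median(C[m],0)
        print(n,s,c.round(),'ends',a.round(1),b.round(1),'cloud',p.round())
# rims from depth
    for nm,(cx,cy),H in (('L',(0,0),58),('M',(0,0),62),('S',(0,0),68)):pass
z=np.load('top0.npz');C=cloud('top',z['d'])
for nm,(u,v),H,r in(('L',(284,192),58,75),('M',(204,206),62,63),('S',(365,208),68,51)):
    w=C[v-26:v+26,u-26:u+26].reshape(-1,3); print(nm,np.percentile(w[:,2],[1,10,50,90,99]).round(1))
    p=w[abs(w[:,2]-H)<8]; c0=onplane('top',[(u,v)],H)[0][:2]; p=p[abs(np.hypot(*(p[:,:2]-c0).T)-r)<20]
    A=np.c_[2*p[:,:2],np.ones(len(p))]; x=np.linalg.lstsq(A,(p[:,:2]**2).sum(1),rcond=None)[0]; print(c0.round(),len(p),x[:2].round(1),np.sqrt(x[2]+x[0]**2+x[1]**2).round(1))
E
```

```text
top [258 210  15  21 101] [265. 220.] ends [271. 210.] [258.1 230. ] cloud [474.  78.  61.]
top [183 222  13  23 108] [189. 233.] ends [193.8 222.3] [183.8 244.5] cloud [431. 362.  69.]
top [360 223   7  25 112] [363. 235.] ends [364.  222.3] [362.1 247.6] cloud [ 410. -281.   76.]
top [ 58 248  28  30 249] [ 66. 258.] ends [ 76.8 242. ] [ 55. 275.] cloud [347. 819. 137.]
top [381 259  12  24 110] [386. 270.] ends [391.1 258.5] [381.8 282.1] cloud [ 279. -361.   76.]
top [144 261   2  14  26] [144. 267.] ends [144.5 260.5] [144.4 274.5] cloud [307. 530.  53.]
side [102 125  64  29 185] [133. 139.] ends [165.3 124.5] [101.6 152.4] cloud [245. 532.  97.]
side [107 133  62  30 184] [138. 147.] ends [168.6 133.1] [106.1 161.3] cloud [249. 532.  53.]
side [111 142  60  29 153] [140. 156.] ends [170.5 142. ] [110.6 169.4] cloud [247. 533.  12.]
side [191 147  26   9 132] [204. 151.] ends [216.3 149.3] [190.6 152.7] cloud [428. 359.  69.]
side [247 193  26   7 144] [260. 196.] ends [246.4 196.2] [272.6 195.3] cloud [477.  77.  63.]
side [300 277  30  20 199] [314. 286.] ends [328.9 278.7] [299.7 294.4] cloud [ 410. -281.   77.]
side [276 332  36  14 252] [293. 338.] ends [311.4 334.4] [275.7 342. ] cloud [ 278. -358.   78.]
L [-9.7 -4.6  2.3 30.9 64.6]
[579.   7.] 147 [583.5   8.5] 74.8
M [-10.6  -5.2   1.7  34.2  72.3]
[531. 305.] 127 [537.4 310.4] 62.0
S [-10.6  -5.9   0.7  25.2  79.6]
[ 511. -292.] 95 [ 517.  -291.5] 51.4
```

```bash
python3 - <<'E'
from h import *
D={'L':((583.5,8.5),57,175,(258.1,230),(246.4,196.2),(271,210),(272.6,195.3)),
'M':((537.4,310.4),64,165,(183.8,244.5),(190.6,152.7),(193.8,222.3),(216.3,149.3)),
'S':((517,-291.5),71,155,(362.1,247.6),(299.7,294.4),(364,222.3),(328.9,278.7))}
s=ctrl.state();R=cv2.Rodrigues(s['eef_rot'])[0];print('toolx',R[:,0].round(3),'tooly',R[:,1].round(3),np.degrees(np.arctan2(R[1,0],R[0,0])))
for k,(c,h,L,tt,ts,rt,rs) in D.items():
    c=np.array(c); T,e=tri(tt,ts); P=onplane('top',[tt,rt],h+7)[:,:2]; Q=onplane('side',[ts,rs],h+7)[:,:2]
    print(k,'tip tri',T.round(1),e,'toponplane',P.round(1).tolist(),'side',Q.round(1).tolist())
    for nm,p in(('top',P),('side',Q)):
        d=p[0]-p[1]; print('  ',nm,'handle dir',np.degrees(np.arctan2(d[1],d[0])).round(1),'centre-tip dir',np.degrees(np.arctan2(*(p[0]-c)[::-1])).round(1),'dist',np.linalg.norm(p[0]-c).round(1))
E
```

```text
toolx [-0.892  0.453  0.   ] tooly [ 0.453  0.892 -0.001] 153.08168661257432
L tip tri [438.9 104.1  58.4] 1.277176426591408 toponplane [[437.3, 104.0], [510.9, 55.7]] side [[437.5, 99.6], [507.0, 53.3]]
   top handle dir 146.7 centre-tip dir 146.8 dist 174.6
   side handle dir 146.3 centre-tip dir 148.0 dist 172.1
M tip tri [386.7 378.7  67.8] 1.3589094124165042 toponplane [[387.3, 377.8], [469.0, 341.3]] side [[384.7, 375.7], [465.6, 336.8]]
   top handle dir 156.0 centre-tip dir 155.8 dist 164.5
   side handle dir 154.3 centre-tip dir 156.8 dist 166.1
S tip tri [ 364.5 -274.3   72.9] 0.3479961535033321 toponplane [[364.3, -273.7], [456.8, -284.3]] side [[362.6, -276.1], [454.3, -285.8]]
   top handle dir 173.4 centre-tip dir 173.3 dist 153.7
   side handle dir 174.0 centre-tip dir 174.3 dist 155.2
```

move_arm([
  {"dx":-0.02,"dy":-0.0095,"claw":0.6},
  {"dx":-0.039,"dy":-0.0183,"claw":0.6},
  {"dx":-0.039,"dy":-0.0183,"claw":0.6},
  {"dx":-0.039,"dy":-0.0183,"claw":0.6},
  {"dx":-0.039,"dy":-0.0183,"claw":0.6},
  {"dx":-0.039,"dy":-0.0183,"claw":0.6},
  {"dx":-0.019,"dy":-0.009,"twist":-0.05,"dz":0.02,"claw":0.6},
  {"dz":0.05,"claw":0.6},
  {"claw":0.6},
  {"claw":0.6},
])

```text
schema error: expected keys dx, dy, dz, twist, claw
```

```bash
cat >> h.py <<'E'
def go(x,y,z,yaw):
    s=ctrl.state();R=cv2.Rodrigues(s['eef_rot'])[0]; cy=np.degrees(np.arctan2(R[1,0],R[0,0]))
    d=R.T@(np.array([x,y,z])-s['position']); print('t',round(s['t'],2),'pos',s['position'].round(1),'yaw',cy.round(1),'F',s['ft_force'].round(1),'w',round(s['width'],1),'gf',s['gripper_force'])
    print('tool shift mm (axes now)',d.round(1),'twist',round(float(np.radians((cy-yaw+180)%360-180)),3))
E
python3 -c "
from h import *
go(441.5,353.1,45,156)"
```

```text
t 0.1 pos [282.8 557.1 214.1] yaw 153.1 F [-1.2  0.1 -1.1] w 95.3 gf 0.0
tool shift mm (axes now) [-233.9 -109.9  169.2] twist -0.051
```

move_arm([
  {"dx":-0.02,"dy":-0.0095,"dz":0,"twist":0,"claw":0.6},
  {"dx":-0.039,"dy":-0.0183,"dz":0,"twist":0,"claw":0.6},
  {"dx":-0.039,"dy":-0.0183,"dz":0,"twist":0,"claw":0.6},
  {"dx":-0.039,"dy":-0.0183,"dz":0,"twist":0,"claw":0.6},
  {"dx":-0.039,"dy":-0.0183,"dz":0,"twist":0,"claw":0.6},
  {"dx":-0.039,"dy":-0.0183,"dz":0,"twist":0,"claw":0.6},
  {"dx":-0.019,"dy":-0.009,"dz":0.02,"twist":-0.05,"claw":0.6},
  {"dx":0,"dy":0,"dz":0.05,"twist":0,"claw":0.6},
  {"dx":0,"dy":0,"dz":0,"twist":0,"claw":0.6},
  {"dx":0,"dy":0,"dz":0,"twist":0,"claw":0.6},
])

```text
t: 1.35
position: [442.3, 353.3, 146.0]
eef_rot: [0.654, 3.072, 0.001]
ft_force: [0.0, -0.4, 0.7]
width: 57.1
gripper_force: 0.0
```

```bash
python3 -c "
from h import *
go(441.5,353.1,45,156)
im,d=shot('side'); cv2.imwrite('pics/s1.png',cv2.resize(im[90:230,120:340,::-1],None,fx=3,fy=3))"
```

```text
t 1.35 pos [442.3 353.3 146. ] yaw 155.9 F [ 0.  -0.4  0.7] w 57.1 gf 0.0
tool shift mm (axes now) [  0.7  -0.6 101. ] twist -0.001
```

View pics/s1.png

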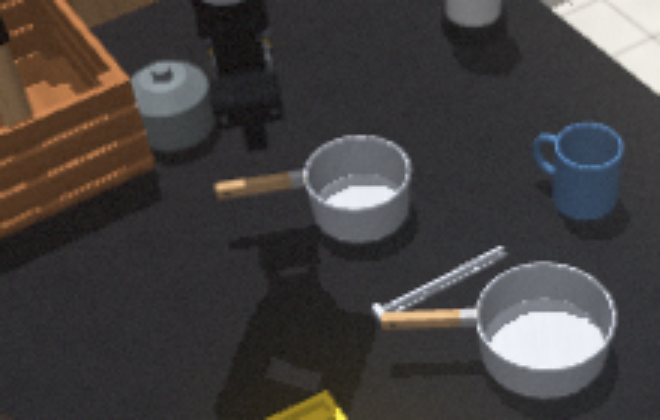

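The crop shows the open fingers at (255,130) directly above the medium pan's handle at (258,183). I'll descend and grip.

move_arm([
  {"dx":0.0007,"dy":-0.0006,"dz":0.03,"twist":0,"claw":0.6},
  {"dx":0,"dy":0,"dz":0.035,"twist":0,"claw":0.6},
  {"dx":0,"dy":0,"dz":0.024,"twist":0,"claw":0.6},
  {"dx":0,"dy":0,"dz":0.012,"twist":0,"claw":0.6},
  {"dx":0,"dy":0,"dz":0,"twist":0,"claw":0.6},
  {"dx":0,"dy":0,"dz":0,"twist":0,"claw":0},
  {"dx":0,"dy":0,"dz":0,"twist":0,"claw":0},
  {"dx":0,"dy":0,"dz":0,"twist":0,"claw":0},
  {"dx":0,"dy":0,"dz":0,"twist":0,"claw":0},
  {"dx":0,"dy":0,"dz":0,"twist":0,"claw":0},
  {"dx":0,"dy":0,"dz":0,"twist":0,"claw":0},
  {"dx":0,"dy":0,"dz":0,"twist":0,"claw":0},
])

```text
t: 2.9
position: [441.0, 353.1, 43.7]
eef_rot: [0.655, 3.072, 0.0]
ft_force: [0.3, 0.5, 2.4]
width: 11.8
gripper_force: 30.0
```

```bash
python3 -c "
from h import *
go(441.5,353.1,145,156)"
```

```text
t 2.9 pos [441.  353.1  43.7] yaw 155.9 F [0.3 0.5 2.4] w 11.8 gf 29.986356496810913
tool shift mm (axes now) [  -0.5    0.2 -101.3] twist -0.001
```

move_arm([
  {"dx":0,"dy":0,"dz":-0.005,"twist":0,"claw":0},
  {"dx":0,"dy":0,"dz":-0.01,"twist":0,"claw":0},
  {"dx":0,"dy":0,"dz":-0.02,"twist":0,"claw":0},
  {"dx":0,"dy":0,"dz":-0.02,"twist":0,"claw":0},
  {"dx":0,"dy":0,"dz":-0.02,"twist":0,"claw":0},
  {"dx":0,"dy":0,"dz":-0.015,"twist":0,"claw":0},
  {"dx":0,"dy":0,"dz":-0.01,"twist":0,"claw":0},
  {"dx":0,"dy":0,"dz":0,"twist":0,"claw":0},
  {"dx":0,"dy":0,"dz":0,"twist":0,"claw":0},
])

```text
t: 4.03
position: [440.7, 352.9, 143.1]
eef_rot: [-0.655, -3.072, 0.001]
ft_force: [0.5, -0.2, -1.4]
width: 11.8
gripper_force: 30.0
```

```bash
python3 -c "
from h import *
go(441,353.1,143.7,156)
im,d=shot('side'); cv2.imwrite('pics/s2.png',cv2.resize(im[60:230,120:340,::-1],None,fx=3,fy=3))"
```

```text
t 4.03 pos [440.7 352.9 143.1] yaw 155.9 F [ 0.5 -0.2 -1.4] w 11.8 gf 29.98437076807022
tool shift mm (axes now) [-0.2  0.3 -0.6] twist -0.001
```

View pics/s2.png

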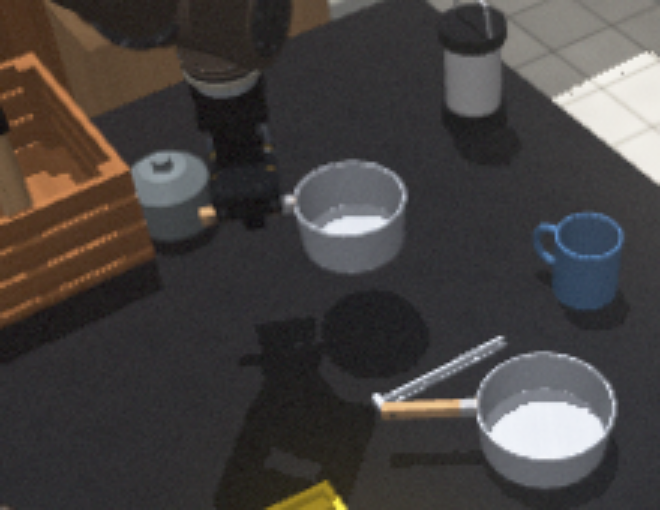

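The medium pan hangs level at crop (350,215), well clear of everything. I'll carry it over the large pan and then turn it.

move_arm([
  {"dx":-0.0085,"dy":-0.0145,"dz":0,"twist":0,"claw":0},
  {"dx":-0.017,"dy":-0.029,"dz":0,"twist":0,"claw":0},
  {"dx":-0.017,"dy":-0.029,"dz":0,"twist":0,"claw":0},
  {"dx":-0.017,"dy":-0.029,"dz":0,"twist":0,"claw":0},
  {"dx":-0.017,"dy":-0.029,"dz":0,"twist":0,"claw":0},
  {"dx":-0.017,"dy":-0.029,"dz":0,"twist":0,"claw":0},
  {"dx":-0.017,"dy":-0.029,"dz":0,"twist":0,"claw":0},
  {"dx":-0.017,"dy":-0.029,"dz":0,"twist":0,"claw":0},
  {"dx":-0.017,"dy":-0.029,"dz":0,"twist":0,"claw":0},
  {"dx":-0.017,"dy":-0.029,"dz":0,"twist":0,"claw":0},
  {"dx":-0.015,"dy":-0.027,"dz":0,"twist":0,"claw":0},
  {"dx":-0.008,"dy":-0.016,"dz":0,"twist":-0.03,"claw":0},
])

```text
t: 5.58
position: [479.0, -15.1, 143.4]
eef_rot: [-0.61, -3.081, 0.0]
ft_force: [-0.4, -0.1, -2.0]
width: 12.0
gripper_force: 30.0
```

move_arm([
  {"dx":0,"dy":0,"dz":0,"twist":-0.1,"claw":0},
  {"dx":0,"dy":0,"dz":0,"twist":-0.1,"claw":0},
  {"dx":0,"dy":0,"dz":0,"twist":-0.1,"claw":0},
  {"dx":0,"dy":0,"dz":0,"twist":-0.1,"claw":0},
  {"dx":0,"dy":0,"dz":0,"twist":-0.1,"claw":0},
  {"dx":0,"dy":0,"dz":0,"twist":-0.07,"claw":0},
  {"dx":0,"dy":0,"dz":0,"twist":-0.03,"claw":0},
  {"dx":0,"dy":0,"dz":0,"twist":0,"claw":0},
  {"dx":0,"dy":0,"dz":0,"twist":0,"claw":0},
])

```text
t: 6.7
position: [479.4, -13.2, 143.6]
eef_rot: [0.328, -3.124, -0.0]
ft_force: [-0.9, -0.1, -1.8]
width: 11.9
gripper_force: 30.0
```

```bash
cat >> h.py <<'E'
def rim(name,c0,r,H,tol=8,rt=10):
    im,d=ctrl.camera(name); p=cloud(name,d).reshape(-1,3)
    p=p[(abs(p[:,2]-H)<tol)&(abs(np.hypot(p[:,0]-c0[0],p[:,1]-c0[1])-r)<rt)]
    A=np.c_[2*p[:,:2],np.ones(len(p))]; x=np.linalg.lstsq(A,(p[:,:2]**2).sum(1),rcond=None)[0]
    pl=np.linalg.lstsq(np.c_[p[:,:2]-c0,np.ones(len(p))],p[:,2],rcond=None)[0]
    print(name,'rim n',len(p),'c',x[:2].round(1),'r',np.sqrt(x[2]+x[0]**2+x[1]**2).round(1),'slope deg',np.degrees(pl[:2]).round(1),'z',pl[2].round(1)); return im,d
E
python3 -c "
from h import *
go(480.5,-13.4,143,192)
im,d=rim('side',(583.5,8.5),63,162)
cv2.imwrite('pics/s3.png',cv2.resize(im[100:280,180:400,::-1],None,fx=3,fy=3))
rim('top',(583.5,8.5),63,162)"
```

```text
t 6.7 pos [479.4 -13.2 143.6] yaw -168.0 F [-0.9 -0.1 -1.8] w 11.9 gf 29.98424917459488
tool shift mm (axes now) [-1.  -0.5  0.6] twist -0.0
side rim n 112 c [583.4   8.8] r 61.3 slope deg [ 1.3 -1. ] z 158.8
top rim n 77 c [585.9   9. ] r 60.6 slope deg [-0.4  0.3] z 160.4
```

View pics/s3.png

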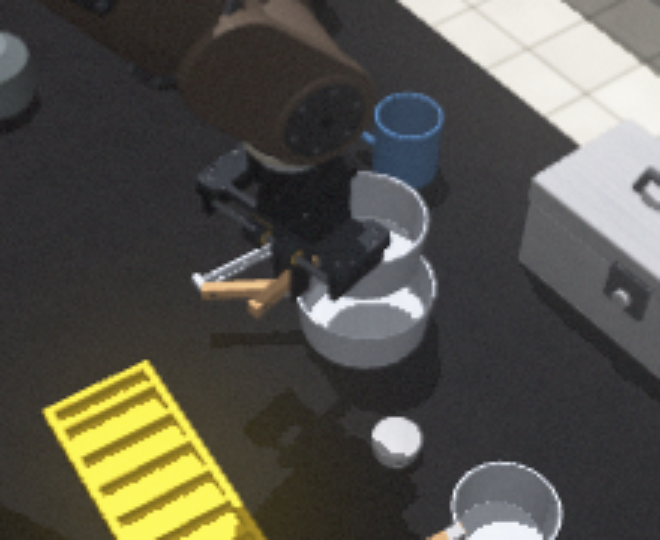

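The medium pan hangs level over the large one, with its handle about an eighth of a turn round. I'll lower it slowly.

move_arm([
  {"dx":0,"dy":0,"dz":0.01,"twist":0,"claw":0},
  {"dx":0,"dy":0,"dz":0.014,"twist":0,"claw":0},
  {"dx":0,"dy":0,"dz":0.014,"twist":0,"claw":0},
  {"dx":0,"dy":0,"dz":0.014,"twist":0,"claw":0},
  {"dx":0,"dy":0,"dz":0.012,"twist":0,"claw":0},
  {"dx":0,"dy":0,"dz":0.01,"twist":0,"claw":0},
  {"dx":0,"dy":0,"dz":0.008,"twist":0,"claw":0},
  {"dx":0,"dy":0,"dz":0.006,"twist":0,"claw":0},
  {"dx":0,"dy":0,"dz":0,"twist":0,"claw":0},
  {"dx":0,"dy":0,"dz":0,"twist":0,"claw":0},
])

```text
t: 8.05
position: [479.7, -13.0, 55.9]
eef_rot: [-0.33, 3.124, -0.0]
ft_force: [-0.7, -0.6, -1.0]
width: 12.0
gripper_force: 30.0
```

move_arm([
  {"dx":0,"dy":0,"dz":0.002,"twist":0,"claw":0},
  {"dx":0,"dy":0,"dz":0.002,"twist":0,"claw":0},
  {"dx":0,"dy":0,"dz":0.002,"twist":0,"claw":0},
  {"dx":0,"dy":0,"dz":0,"twist":0,"claw":0},
  {"dx":0,"dy":0,"dz":0,"twist":0,"claw":0},
])

```text
t: 8.68
position: [479.5, -13.0, 49.6]
eef_rot: [0.33, -3.124, -0.0]
ft_force: [0.3, 0.2, -1.9]
width: 11.7
gripper_force: 30.0
```

```bash
python3 -c "
from h import *
go(480.5,-13.4,47.7,192)
rim('side',(583.5,8.5),63,66)"
```

```text
t 8.68 pos [479.5 -13.   49.6] yaw -168.0 F [ 0.3  0.2 -1.9] w 11.7 gf 29.984351098537445
tool shift mm (axes now) [-0.8 -0.6  1.9] twist 0.001
side rim n 112 c [583.4  10.1] r 62.0 slope deg [ 1.6 -1.4] z 63.3
```

move_arm([
  {"dx":0,"dy":0,"dz":0.001,"twist":0,"claw":0},
  {"dx":0,"dy":0,"dz":0.001,"twist":0,"claw":0},
  {"dx":0,"dy":0,"dz":0.0005,"twist":0,"claw":0},
  {"dx":0,"dy":0,"dz":0,"twist":0,"claw":0},
  {"dx":0,"dy":0,"dz":0,"twist":0,"claw":0},
])

```text
t: 9.35
position: [479.5, -13.0, 47.5]
eef_rot: [-0.33, 3.124, -0.0]
ft_force: [-3.4, -0.7, 7.2]
width: 11.7
gripper_force: 30.0
```

It has touched down at the expected height, with about 7 N upward. I'll release and retreat.

move_arm([
  {"dx":0,"dy":0,"dz":0,"twist":0,"claw":0.18},
  {"dx":0,"dy":0,"dz":0,"twist":0,"claw":0.3},
  {"dx":0,"dy":0,"dz":0,"twist":0,"claw":0.4},
  {"dx":0,"dy":0,"dz":0,"twist":0,"claw":0.4},
  {"dx":0,"dy":0,"dz":-0.01,"twist":0,"claw":0.4},
  {"dx":0,"dy":0,"dz":-0.03,"twist":0,"claw":0.4},
  {"dx":0,"dy":0,"dz":-0.03,"twist":0,"claw":0.4},
  {"dx":0,"dy":0,"dz":-0.03,"twist":0,"claw":0.5},
  {"dx":0,"dy":0,"dz":0,"twist":0,"claw":0.6},
  {"dx":0,"dy":0,"dz":0,"twist":0,"claw":0.6},
])

```text
t: 10.6
position: [479.3, -13.0, 147.0]
eef_rot: [0.33, -3.124, -0.0]
ft_force: [-0.3, 0.1, -0.3]
width: 56.7
gripper_force: 0.0
```

```bash
python3 -c "
from h import *
go(412.7,-279.6,147,-6.5)
rim('side',(583.5,8.5),63,66)"
```

```text
t 10.6 pos [479.3 -13.  147. ] yaw -168.0 F [-0.3  0.1 -0.3] w 56.7 gf 0.0
tool shift mm (axes now) [ 120.7 -246.9   -0. ] twist -2.818
side rim n 149 c [581.8  13.1] r 64.8 slope deg [-0.2 -0.9] z 63.5
```

move_arm([
  {"dx":0.012,"dy":-0.025,"dz":0,"twist":0,"claw":0.6},
  {"dx":0.018,"dy":-0.037,"dz":0,"twist":0,"claw":0.6},
  {"dx":0.018,"dy":-0.037,"dz":0,"twist":0,"claw":0.6},
  {"dx":0.018,"dy":-0.037,"dz":0,"twist":0,"claw":0.6},
  {"dx":0.018,"dy":-0.037,"dz":0,"twist":0,"claw":0.6},
  {"dx":0.018,"dy":-0.037,"dz":0,"twist":0,"claw":0.6},
  {"dx":0.018,"dy":-0.037,"dz":0,"twist":0.08,"claw":0.6},
  {"dx":0,"dy":0,"dz":0,"twist":0.16,"claw":0.6},
  {"dx":0,"dy":0,"dz":0,"twist":0.16,"claw":0.6},
  {"dx":0,"dy":0,"dz":0,"twist":0.16,"claw":0.6},
  {"dx":0,"dy":0,"dz":0,"twist":0.16,"claw":0.6},
  {"dx":0,"dy":0,"dz":0,"twist":0.16,"claw":0.6},
])

```text
t: 12.15
position: [413.4, -279.3, 146.0]
eef_rot: [-1.04, -2.962, -0.001]
ft_force: [0.5, -0.4, 0.2]
width: 57.4
gripper_force: 0.0
```

move_arm([
  {"dx":0,"dy":0,"dz":0,"twist":0.16,"claw":0.6},
  {"dx":0,"dy":0,"dz":0,"twist":0.16,"claw":0.6},
  {"dx":0,"dy":0,"dz":0,"twist":0.16,"claw":0.6},
  {"dx":0,"dy":0,"dz":0,"twist":0.16,"claw":0.6},
  {"dx":0,"dy":0,"dz":0,"twist":0.16,"claw":0.6},
  {"dx":0,"dy":0,"dz":0,"twist":0.16,"claw":0.6},
  {"dx":0,"dy":0,"dz":0,"twist":0.16,"claw":0.6},
  {"dx":0,"dy":0,"dz":0,"twist":0.16,"claw":0.6},
  {"dx":0,"dy":0,"dz":0,"twist":0.16,"claw":0.6},
  {"dx":0,"dy":0,"dz":0,"twist":0.16,"claw":0.6},
  {"dx":0,"dy":0,"dz":0,"twist":0.16,"claw":0.6},
  {"dx":0,"dy":0,"dz":0,"twist":0.16,"claw":0.6},
])

```text
t: 13.65
position: [413.4, -279.3, 146.0]
eef_rot: [-3.023, -0.847, 0.002]
ft_force: [0.1, -0.3, 0.9]
width: 56.8
gripper_force: 0.0
```

```bash
python3 -c "
from h import *
go(412.7,-279.6,52,-6.5); print(ctrl.state()['joint_pos'].round(2))
im,d=shot('top');np.savez('top1.npz',im=im,d=d); im,d=shot('side'); np.savez('side1.npz',im=im,d=d)
for m,s,c in comps(wood(im),60): print(s,c.round())
cv2.imwrite('pics/s4.png',cv2.resize(im[120:340,200:420,::-1],None,fx=2.7,fy=2.7))"
```

```text
t 13.65 pos [ 413.4 -279.3  146. ] yaw 31.3 F [ 0.1 -0.3  0.9] w 56.8 gf 0.0
tool shift mm (axes now) [-0.7  0.1 94. ] twist 0.66
[-0.73  0.41  1.94  0.    0.8   0.3 ]
[125   0  17  22 148] [132.   7.]
[  311     0   249   197 28079] [466.  66.]
[214  39  16  28 205] [222.  51.]
[  71   85   47   60 1039] [ 99. 118.]
[247 193  16   7  76] [254. 196.]
[264 214  11  11  66] [269. 219.]
[300 277  30  20 191] [315. 286.]
[276 333  35  12 220] [293. 338.]
[ 366  345   78   75 4585] [404. 382.]
```

View pics/s4.png

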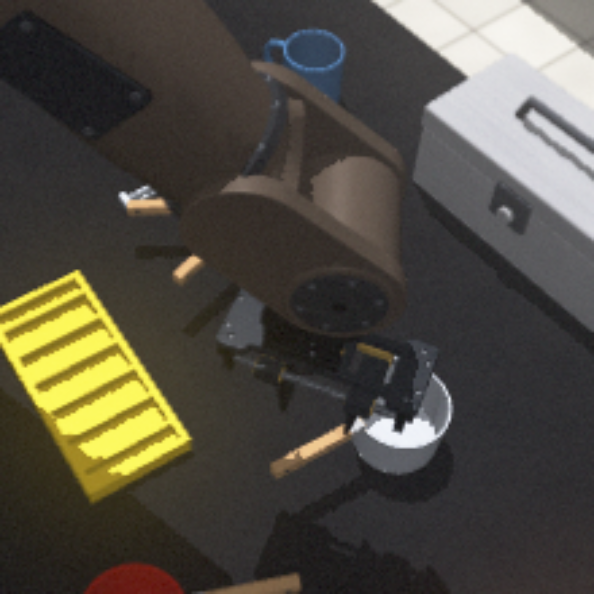

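The small pan and its handle (crop 310,450) are undisturbed, and the gripper still has 0.66 rad to turn. Then I'll descend and grip.

move_arm([
  {"dx":0,"dy":0,"dz":0,"twist":0.16,"claw":0.6},
  {"dx":0,"dy":0,"dz":0,"twist":0.16,"claw":0.6},
  {"dx":0,"dy":0,"dz":0,"twist":0.16,"claw":0.6},
  {"dx":0,"dy":0,"dz":0,"twist":0.12,"claw":0.6},
  {"dx":0,"dy":0,"dz":0,"twist":0.06,"claw":0.6},
  {"dx":-0.0005,"dy":0,"dz":0.02,"twist":0,"claw":0.6},
  {"dx":0,"dy":0,"dz":0.02,"twist":0,"claw":0.6},
  {"dx":0,"dy":0,"dz":0,"twist":0,"claw":0.6},
  {"dx":0,"dy":0,"dz":0,"twist":0,"claw":0.6},
])

```text
t: 14.88
position: [413.4, -279.6, 107.3]
eef_rot: [-3.137, 0.167, 0.0]
ft_force: [0.1, -0.0, 0.7]
width: 57.4
gripper_force: 0.0
```

```bash
python3 -c "
from h import *
go(412.7,-279.6,51,-6.5)"
```

```text
t 14.88 pos [ 413.4 -279.6  107.3] yaw -6.1 F [ 0.1 -0.   0.7] w 57.4 gf 0.0
tool shift mm (axes now) [-0.7  0.  56.3] twist 0.007
```

move_arm([
  {"dx":-0.0005,"dy":0,"dz":0.022,"twist":0.007,"claw":0.6},
  {"dx":0,"dy":0,"dz":0.022,"twist":0,"claw":0.6},
  {"dx":0,"dy":0,"dz":0.011,"twist":0,"claw":0.6},
  {"dx":0,"dy":0,"dz":0,"twist":0,"claw":0.6},
  {"dx":0,"dy":0,"dz":0,"twist":0,"claw":0},
  {"dx":0,"dy":0,"dz":0,"twist":0,"claw":0},
  {"dx":0,"dy":0,"dz":0,"twist":0,"claw":0},
  {"dx":0,"dy":0,"dz":0,"twist":0,"claw":0},
  {"dx":0,"dy":0,"dz":0,"twist":0,"claw":0},
  {"dx":0,"dy":0,"dz":0,"twist":0,"claw":0},
  {"dx":0,"dy":0,"dz":0,"twist":0,"claw":0},
])

```text
t: 16.25
position: [412.8, -279.5, 52.1]
eef_rot: [-3.136, 0.181, -0.0]
ft_force: [-0.3, -0.9, 0.5]
width: 11.8
gripper_force: 30.0
```

move_arm([
  {"dx":0,"dy":0,"dz":-0.005,"twist":0,"claw":0},
  {"dx":0,"dy":0,"dz":-0.01,"twist":0,"claw":0},
  {"dx":0,"dy":0,"dz":-0.02,"twist":0,"claw":0},
  {"dx":0,"dy":0,"dz":-0.02,"twist":0,"claw":0},
  {"dx":0,"dy":0,"dz":-0.02,"twist":0,"claw":0},
  {"dx":0,"dy":0,"dz":-0.02,"twist":0,"claw":0},
  {"dx":0,"dy":0,"dz":-0.01,"twist":0,"claw":0},
  {"dx":0,"dy":0,"dz":-0.005,"twist":0,"claw":0},
  {"dx":0,"dy":0,"dz":0,"twist":0,"claw":0},
  {"dx":0,"dy":0,"dz":0,"twist":0,"claw":0},
])

```text
t: 17.5
position: [412.6, -279.3, 161.6]
eef_rot: [-3.136, 0.181, 0.001]
ft_force: [-0.1, -0.2, -0.5]
width: 11.3
gripper_force: 30.0
```

```bash
python3 -c "
from h import *
from math import *
for n in('top','side'):rim(n,(517,-291.5),51,178)
im,d=rim('top',(583.5,10),63,66); rim('top',(583.5,8.5),75,58,6,6)
for m,s,c in comps(wood(im),25):
    if s[4]<400:
        v,u=np.nonzero(m); _,_,a,b=axis(np.c_[u,v].astype(float)); print('top',s[4],a.round(1),b.round(1),onplane('top',[a,b],72).round(1)[:,:2].tolist())
a=radians(237); go(583.5+105*cos(a),8.5+105*sin(a),161,57)"
```

```text
top rim n 69 c [ 522.4 -291.2] r 48.0 slope deg [-1.7 -0.3] z 177.0
side rim n 157 c [ 517.7 -292. ] r 50.9 slope deg [-1.4 -0.4] z 176.1
top rim n 123 c [583.4  10.7] r 63.2 slope deg [-0.7 -0.8] z 64.7
top rim n 98 c [586.1   6.7] r 73.4 slope deg [-0.5  0.1] z 57.5
top 42 [376.7 199.1] [365.3 211.9] [[543.5, -336.3], [496.0, -291.7]]
top 101 [271. 210.] [258.2 230.1] [[509.4, 55.5], [436.1, 103.1]]
top 79 [288.  210.2] [293.  228.8] [[507.6, -7.1], [438.6, -24.2]]
top 34 [144.1 250.5] [144.6 271.5] [[366.8, 526.8], [289.4, 523.6]]
top 62 [141.1 257.5] [139.9 314.5] [[341.0, 537.6], [132.7, 539.5]]
top 88 [390.8 259.4] [381.7 282. ] [[319.4, -378.4], [238.3, -341.5]]
top 30 [144.  276.5] [144.  306.5] [[271.1, 525.5], [161.8, 524.1]]
t 17.7 pos [ 412.7 -279.4  161.7] yaw -6.6 F [-0.4  0.3 -1.5] w 12.1 gf 29.984191060066223
tool shift mm (axes now) [  89.9 -211.6    0.8] twist -1.11
```

move_arm([
  {"dx":0.0055,"dy":-0.013,"dz":0,"twist":0,"claw":0},
  {"dx":0.013,"dy":-0.03,"dz":0,"twist":0,"claw":0},
  {"dx":0.013,"dy":-0.03,"dz":0,"twist":0,"claw":0},
  {"dx":0.013,"dy":-0.03,"dz":0,"twist":0,"claw":0},
  {"dx":0.013,"dy":-0.03,"dz":0,"twist":0,"claw":0},
  {"dx":0.013,"dy":-0.03,"dz":0,"twist":0,"claw":0},
  {"dx":0.013,"dy":-0.03,"dz":0,"twist":0,"claw":0},
  {"dx":0.008,"dy":-0.02,"dz":0,"twist":-0.04,"claw":0},
  {"dx":0,"dy":0,"dz":0,"twist":-0.1,"claw":0},
  {"dx":0,"dy":0,"dz":0,"twist":-0.1,"claw":0},
  {"dx":0,"dy":0,"dz":0,"twist":-0.1,"claw":0},
  {"dx":0,"dy":0,"dz":0,"twist":-0.1,"claw":0},
])

```text
t: 19.2
position: [528.1, -77.5, 162.0]
eef_rot: [-3.099, -0.514, 0.0]
ft_force: [-0.2, -0.5, -0.9]
width: 11.8
gripper_force: 30.0
```

move_arm([
  {"dx":0,"dy":0,"dz":0,"twist":-0.1,"claw":0},
  {"dx":0,"dy":0,"dz":0,"twist":-0.1,"claw":0},
  {"dx":0,"dy":0,"dz":0,"twist":-0.1,"claw":0},
  {"dx":0,"dy":0,"dz":0,"twist":-0.1,"claw":0},
  {"dx":0,"dy":0,"dz":0,"twist":-0.1,"claw":0},
  {"dx":0,"dy":0,"dz":0,"twist":-0.1,"claw":0},
  {"dx":0,"dy":0,"dz":0,"twist":-0.06,"claw":0},
  {"dx":0,"dy":0,"dz":0,"twist":-0.03,"claw":0},
  {"dx":0,"dy":0,"dz":0,"twist":0,"claw":0},
  {"dx":0,"dy":0,"dz":0,"twist":0,"claw":0},
])

```text
t: 20.45
position: [528.2, -78.2, 162.1]
eef_rot: [-2.746, -1.525, -0.0]
ft_force: [0.2, 0.7, -1.6]
width: 11.9
gripper_force: 30.0
```

```bash
python3 -c "
from h import *
go(527.9,-78.5,60.1,58)
rim('top',(583.5,10.5),51,178)
im,d=rim('side',(583.5,10.5),51,178)
cv2.imwrite('pics/s5.png',cv2.resize(im[90:270,200:420,::-1],None,fx=3,fy=3))"
```

```text
t 20.45 pos [528.2 -78.2 162.1] yaw 58.1 F [ 0.2  0.7 -1.6] w 11.9 gf 29.98399168252945
tool shift mm (axes now) [-4.00e-01 -1.00e-01  1.02e+02] twist 0.002
top rim n 63 c [586.   14.1] r 49.1 slope deg [-0.9 -0.4] z 176.2
side rim n 11 c [584.6  13.7] r 49.5 slope deg [4.3 4.1] z 176.1
```

View pics/s5.png

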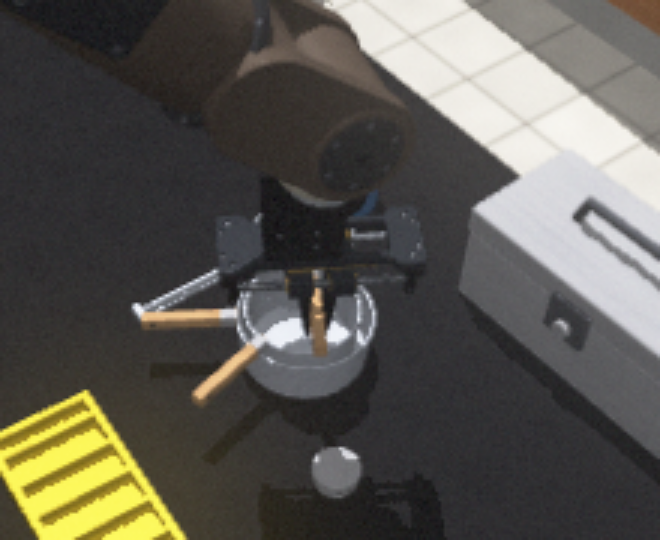

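The small pan's handle (crop 318,325) points a further eighth round from the medium handle (225,375), and the nested rims are concentric. I'll lower it now.

move_arm([
  {"dx":-0.0013,"dy":0.0005,"dz":0.01,"twist":0,"claw":0},
  {"dx":0,"dy":0,"dz":0.014,"twist":0,"claw":0},
  {"dx":0,"dy":0,"dz":0.014,"twist":0,"claw":0},
  {"dx":0,"dy":0,"dz":0.014,"twist":0,"claw":0},
  {"dx":0,"dy":0,"dz":0.014,"twist":0,"claw":0},
  {"dx":0,"dy":0,"dz":0.012,"twist":0,"claw":0},
  {"dx":0,"dy":0,"dz":0.01,"twist":0,"claw":0},
  {"dx":0,"dy":0,"dz":0.006,"twist":0,"claw":0},
  {"dx":0,"dy":0,"dz":0.004,"twist":0,"claw":0},
  {"dx":0,"dy":0,"dz":0,"twist":0,"claw":0},
  {"dx":0,"dy":0,"dz":0,"twist":0,"claw":0},
])

```text
t: 21.92
position: [528.0, -79.8, 64.4]
eef_rot: [2.745, 1.526, 0.001]
ft_force: [-0.2, 0.6, -1.4]
width: 12.2
gripper_force: 30.0
```

move_arm([
  {"dx":0,"dy":0,"dz":0.001,"twist":0,"claw":0},
  {"dx":0,"dy":0,"dz":0.001,"twist":0,"claw":0},
  {"dx":0,"dy":0,"dz":0.001,"twist":0,"claw":0},
  {"dx":0,"dy":0,"dz":0,"twist":0,"claw":0},
  {"dx":0,"dy":0,"dz":0,"twist":0,"claw":0},
])

```text
t: 22.55
position: [527.9, -79.8, 61.1]
eef_rot: [-2.746, -1.527, -0.0]
ft_force: [0.3, -0.2, -1.2]
width: 12.0
gripper_force: 30.0
```

move_arm([
  {"dx":0,"dy":0,"dz":0.0005,"twist":0,"claw":0},
  {"dx":0,"dy":0,"dz":0.0005,"twist":0,"claw":0},
  {"dx":0,"dy":0,"dz":0.0004,"twist":0,"claw":0},
  {"dx":0,"dy":0,"dz":0,"twist":0,"claw":0},
  {"dx":0,"dy":0,"dz":0,"twist":0,"claw":0},
])

```text
t: 23.18
position: [527.8, -80.0, 60.0]
eef_rot: [2.746, 1.526, 0.0]
ft_force: [-2.5, -2.5, 5.3]
width: 11.9
gripper_force: 30.0
```

move_arm([
  {"dx":0,"dy":0,"dz":0,"twist":0,"claw":0.18},
  {"dx":0,"dy":0,"dz":0,"twist":0,"claw":0.3},
  {"dx":0,"dy":0,"dz":0,"twist":0,"claw":0.4},
  {"dx":0,"dy":0,"dz":0,"twist":0,"claw":0.4},
  {"dx":0,"dy":0,"dz":-0.01,"twist":0,"claw":0.4},
  {"dx":0,"dy":0,"dz":-0.03,"twist":0,"claw":0.4},
  {"dx":0,"dy":0,"dz":-0.03,"twist":0,"claw":0.4},
  {"dx":0,"dy":0,"dz":-0.03,"twist":0,"claw":0.4},
  {"dx":-0.03,"dy":0,"dz":-0.02,"twist":0,"claw":0.4},
  {"dx":-0.04,"dy":0,"dz":0,"twist":0,"claw":0.4},
  {"dx":-0.04,"dy":0,"dz":0,"twist":0,"claw":0.4},
  {"dx":-0.04,"dy":0,"dz":0,"twist":0,"claw":0.4},
])

```text
t: 24.68
position: [448.0, -208.1, 180.5]
eef_rot: [2.745, 1.526, 0.001]
ft_force: [1.4, 0.2, -0.1]
width: 38.2
gripper_force: 0.0
```

move_arm([
  {"dx":-0.04,"dy":0,"dz":0,"twist":0,"claw":0.4},
  {"dx":-0.02,"dy":0,"dz":0,"twist":0,"claw":0.4},
  {"dx":0,"dy":0,"dz":0,"twist":0,"claw":0.4},
  {"dx":0,"dy":0,"dz":0,"twist":0,"claw":0.4},
])

```text
t: 25.18
position: [417.3, -257.7, 180.0]
eef_rot: [2.746, 1.526, 0.001]
ft_force: [0.3, -0.0, 0.1]
width: 37.9
gripper_force: 0.0
```

```bash
python3 -c "
from h import *
im,d=rim('top',(583.5,9),51,76,6,7); rim('top',(583.5,9),63,66,5,5);im2,_=rim('top',(583.5,8.5),75,58,5,5)
for m,s,c in comps(wood(im),25):
    if s[4]<400:
        v,u=np.nonzero(m); _,_,a,b=axis(np.c_[u,v].astype(float)); P=onplane('top',[a,b],75)[:,:2]; e=P[0]-P[1]
        if 200<c[0]<345: print(s[4],P.round(1).tolist(),np.degrees(np.arctan2(e[1],e[0])).round(1))
im2,_=rim('side',(583.5,9),51,76,6,7); rim('side',(583.5,9),63,66,5,5)
o=np.hstack([cv2.resize(q,(400,400),interpolation=cv2.INTER_CUBIC) for q in (im[130:260,220:350],im2[130:270,220:360])])
cv2.imwrite('pics/f.png',o[...,::-1]); go(0,0,0,0)"
```

```text
top rim n 74 c [585.4  12.4] r 49.2 slope deg [0.2 1. ] z 75.6
top rim n 66 c [585.    9.6] r 61.3 slope deg [-1.3 -0.3] z 65.8
top rim n 65 c [585.9   6.6] r 73.8 slope deg [-0.5 -0.4] z 57.8
108 [[552.0, -44.1], [503.4, -122.2]] 58.1
102 [[509.2, 55.6], [435.8, 103.0]] -32.8
104 [[507.2, -7.7], [420.7, -26.8]] 12.5
27 [[281.3, 139.5], [243.9, 99.3]] 47.2
side rim n 0 c [0. 0.] r 0.0 slope deg [0. 0.] z 0.0
side rim n 0 c [0. 0.] r 0.0 slope deg [0. 0.] z 0.0
t 25.43 pos [ 417.3 -257.6  179.7] yaw 58.2 F [ 0.6 -1.   0.2] w 38.0 gf 0.0
tool shift mm (axes now) [  -1.  -490.5  179.7] twist 1.016
```

View pics/f.png

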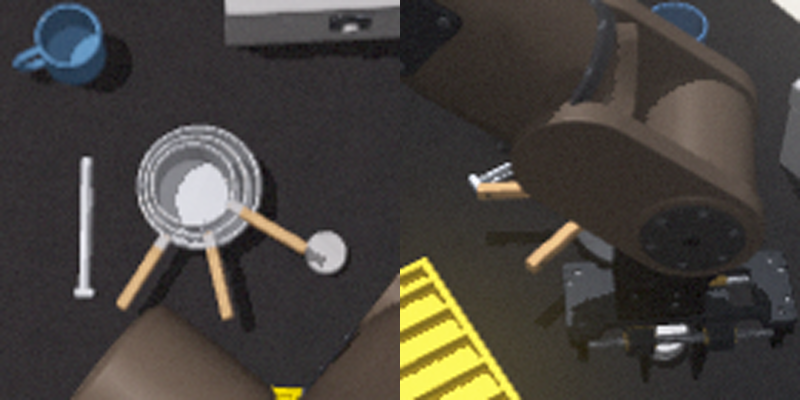

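The top view shows concentric rims at heights 58, 66 and 76 mm. The handles point at 147°, 192.5° and 238°, so they fan by about 45° each, and the peg, tin and cup are in place. The gripper is clear, so I'll hand in.

```bash
python3 -c "
from h import *
print(ctrl.close_job())"
```

```text
the job is handed in; nothing more can be done
None
```

I nested the three pans and handed the job in at about 25 s: the rims measured level at the expected heights, the handles fan about 45° apart the same way round, and nothing else on the bench was touched.

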